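# Pump up the vacuum-base work holder

## Task

Make the suction-base work holder fast to the desk: push its vent stub sideways fully home to the closed end of its slot (toward the plunger's side), then press the big round plunger right down and let it come right up, again and again, until the thin indicator pin beside it stands fully out. Use the fingertips only, do not press the plunger before the vent is closed, and never touch the pin. Do not lift or shove the holder, leave the other things alone, and finish with the plunger up and the hand clear.

Things in the scene. Friction and masses are not known exactly. Their poses are not given: they have to be found in the camera images.
- holder: Loose suction-base work holder, 0.9 kg, flat on the desk: plate 260 (x) x 150 (y) x 14 mm; origin at the centre of its underside. On its -x half a solid grey housing, 130 (x) x 136 (y) mm, centre at x -55, y 0 mm, flat top 94 mm above the desk, bears plunger (x -85, y +30 mm), pin (x -85, y -42 mm) and, farther back, the vent stub (x -18 mm). On its +x half a 34 mm high clamp holds a white drive.
- plunger (a joint): Plunger stroke in m: 0 = up at rest, 0.0135 = fully down. A damped spring returns it in about 0.2 s: 5 N to start it, 9 N to hold it down, 2 N more if pressed at 50 mm/s. As the released plunger rises, a ratchet lifts the pin one 10 mm notch (the first time 3 to 13 mm). A stroke under 12 mm, or one not let fully up, may lift nothing. Three or four full strokes are needed; more do no harm.
- plunger_top (a point): Centre of the flat top of the plunger's black mushroom knob, 40 mm across and 16 mm thick: 130 mm above the desk at rest, 116.5 mm when pressed down. Moves with the plunger.
- plunger_knob: The plunger's black mushroom knob; origin on its axis, 36 mm below its top.
- pin (a joint): How far the indicator pin has risen, in m: starts at 0 to 0.012, steps up as the plunger returns and stands fully out at 0.040. Stays put between strokes, give or take 1 mm.
- pin_tip (a point): Top of the steel indicator pin, 10 mm thick with a 14 mm head: 7 mm above the housing's top when the pin is at 0, 47 mm above it when fully out (11 mm higher than the resting plunger knob).
- pin_head: The visible part of the indicator pin; origin on its axis, 7 mm below its tip. Not to be touched.
- vent (a joint): Vent stub along its slot in m: starts at 0 to 0.008 (open); 0.030 = fully home, closed. Grows along the holder's +y. About 1.5 N moves it; it stays where it is left.
- vent_top (a point): Top centre of the vent stub, an upright black round stub 12 mm thick, its top 28 mm above the housing's top (122 mm above the desk). Its foot is 20 mm long along the slot, 12 mm wide and 4 mm high. At joint value 0 it stands at x -18, y -15 mm of the holder, at the closed end at y +15 mm.
- spudger: Loose flat pry tool (spudger), 128 x 11 x 8 mm, lying on the desk beside the holder (its -y side). Leave alone.
- cutters: Loose flush cutters, 144 x 44 x 12 mm, lying beside the holder (+y side). Leave alone.
- small_bottle: Small loose bottle, 36 mm across, 97 mm tall, standing beside the far part of the holder (+y side). Leave standing.
- eye_loupe: Loose black loupe, 43 mm across, 38 mm tall, standing behind the holder. Leave alone.

How it is judged:
On the way, in this order (a step that is already met when the one before it is completed fails the run):
1. the vent stub is at the closed end (value of joint vent above 0.026 m), for 0.1 s.
2. the plunger is pressed down (value of joint plunger above 0.011 m), for 0.02 s.
3. the pin is fully out (value of joint pin above 0.037 m), for 0.2 s.
At the end, for the whole second after the job is handed in: The vent is closed (over 26 of 30 mm), the pin fully out (over 37 of 40 mm), the plunger back up (within 2 mm), and the holder stands flat and at rest within 25 mm of where it was (value of joint pin above 0.037 m and value of joint vent above 0.026 m and value of joint plunger below 0.002 m and distance of holder from where it was at the start of the episode below 0.025 m and angle between holder's own z axis and vertical below 0.05 rad and linear speed of holder below 0.01 m/s); the robot touches nothing.
It fails at once if the plunger is pumped while the vent is open (value of joint plunger above 0.006 m and value of joint vent below 0.022 m).
It fails at once if the indicator pin is touched (contact force between any of the arm, the fingers and pin_head above 0.5 N).
It fails at once if the holder is lifted or tipped (height (world z) of holder above 0.008 m or angle between holder's own z axis and vertical above 0.1 rad).
It fails at once if the holder is shoved away (distance of holder from where it was at the start of the episode above 0.035 m).
It fails at once if another thing on the desk is disturbed (distance of any of spudger, cutters, small_bottle, eye_loupe from where it was at the start of the episode above 0.03 m or angle between small_bottle's own z axis and vertical above 0.5 rad).
It also fails if it takes over 42 s, if anything falls off the work surface, if the arm or the gripper's body presses on something with over 40 N, if the wrist force passes 120 N, or if a joint passes its speed limit or range.

## Robot

A 7-joint arm with a two-finger parallel gripper is mounted at the origin on a cart in front of the work surface, level with it; the furniture and walls round the work are solid. World frame = base frame: x ahead of the robot, y to its left, z up, the work surface at z = 0. Lengths are in m, angles in rad, forces in N, time in s.
With the tool pointing down it reaches from about 0.375 to 0.925 m from the base axis. Payload 3.1 kg.
Tool frame: the origin (TCP) lies between the finger pads; the fingertips stand 19 mm ahead of it and the grasp point (between the pads) is the TCP; z points along the fingers, y is the line along which they close (so a half turn about z gives the same grasp; the last joint's range is limited). The gripper opens to 85 mm and grips with 20 to 120 N. Pads are 22 mm wide; open, the fingers measure 114 mm over their backs; the gripper's body (76 mm by 85 mm) begins 54 mm behind the grasp point. The pads swing forward as they close: fully open they stand 13 mm farther back than shut.
Start: joints at [1.09, 0.383, 0.044, 1.598, -0.018, 1.161, -0.05], TCP at [0.243, -0.603, 0.25] pointing down, gripper open.
Joint ranges: [-2.61, 2.61], [-0.41, 2.15], [-1.48, 1.57], [0, 2.5], [-1.57, 4.71], [0.05, 1.97], [-2.85, 2.85]. Speed limits (rad/s): [2.79, 2.79, 3.14, 3.14, 3.14, 3.14, 3.14].

## Interface

Orientations are given as a unit quaternion [x, y, z, w].
In Python, from bench import move_ptp, movel, move_j, move_gripper, pause, inverse_kinematics, read_camera, camera_params, MotionError, sign_off, look_for, tip_of, read_time_s, read_qpos, read_joint_vel, read_effort, read_eef_pos, read_tcp_rot, read_ft_force, read_ft_torque, read_finger_gap, read_grasp_force gives the robot as it stands. Calls block until the motion is done:
- move_ptp(position, orientation): joint-space move of the TCP to a pose.
- movel(position, orientation=None, speed=0.15): straight line of the TCP; orientation=None keeps the orientation; speed is the mean speed in m/s.
- move_j(angles): joint-space move.
- move_gripper(opening, effort=None): finger opening in m; effort is the grip in N (None keeps the last); returns when the fingers have stopped.
- pause(seconds).
- inverse_kinematics(position, orientation): joint angles nearest the present ones, or None.
- read_camera(name): name is "scene" or "top" or "wrist"; returns the picture (420x560x3 uint8, red, green, blue); there is no depth.
- camera_params(name): a dict with "K" (3x3 intrinsics, pixels), "camera_from_world" (4x4, takes a point from world to camera coordinates). Camera axes: x right, y down, z forward; pixel columns grow to the right and rows downward; lengths in m; the calibration is good to about 2 mm. A picture is of the moment at which its call begins: read the wrist's pose just before it. camera_params takes no time and is no camera call; for the wrist camera it gives the pose at the moment of the call.
A pose or a line that the arm cannot do raises MotionError and nothing moves.
- sign_off(): hands the job in; it is judged then, once.
Trained networks look in the newest picture that a camera, given by its name, has taken for a name from the list of things; names that differ only in an ending like _2 or _b are one class to them, and where a whole thing is asked for, a point or a joint stands for the part that bears it (a point fixed in the world has none). Each returns a list of dicts, best first, with "confidence" (0 to 1); they miss things now and then, are a little off and sometimes report something else, mostly with a low value. They report only what shows in the picture. A call takes as long as a camera call.
- look_for(camera, name): "at" ([column, row] in pixels, amid what is visible of it).
- tip_of(camera, name): "at" ([column, row] in pixels: a listed point, or the origin of a listed thing).
Readings, each from a call of its own:
- read_time_s(): time.
- read_qpos(): joint angles.
- read_joint_vel(): joint speeds.
- read_effort(): joint torques, N m.
- read_eef_pos(): TCP position.
- read_tcp_rot(): TCP orientation.
- read_ft_force(): force on the tool from outside, world axes, zero at the start.
- read_ft_torque(): the same for the moment, N m.
- read_finger_gap(): finger opening in m.
- read_grasp_force(): force on a finger pad.
Only numpy, scipy, OpenCV 4.12 (cv2) and the standard library are available. Lean on these libraries where they do the work, as an engineer would, in place of code of your own. Each camera call takes 0.05 s, during which the arm holds its last target. There are 200 camera calls.

## Working session

There is one attempt and no reset: what is moved stays moved. The work goes in short steps, each a Python script; the robot and the scene stay as the last script left them, time stands still between calls to the robot, and variables do not carry over. Pictures are saved under pics/ and viewed, at most 10 in all, crops included, and the job is handed in when it is done.

```bash
mkdir -p pics
python3 - <<'E'
from bench import *
import cv2,numpy as np
ims=[]
for c in ("scene","top"):
    im=read_camera(c); cv2.imwrite(f"pics/{c}0.png",im[:,:,::-1])
    P=camera_params(c); print(c,P["K"].tolist(),np.round(P["camera_from_world"],4).tolist())
    for n in ("plunger_top","pin_tip","vent_top","holder","small_bottle"):
        print(n,[(np.round(d["at"],1).tolist(),round(d["confidence"],2)) for d in tip_of(c,n)[:2]])
print(read_time_s(),read_tcp_rot(),read_finger_gap())
E
```

```text
scene [[494.2658723410722, 0.0, 272.21279050916826], [0.0, 494.2658723410722, 211.5365634156572], [0.0, 0.0, 1.0]] [[0.7994, -0.6008, -0.01, -0.4753], [-0.4045, -0.5258, -0.7483, 0.3868], [0.4443, 0.6022, -0.6633, 0.6251], [0.0, 0.0, 0.0, 1.0]]
plunger_top [([214.4, 222.6], 0.86)]
pin_tip [([242.0, 248.3], 0.61)]
vent_top [([258.1, 212.9], 0.44)]
holder [([257.4, 253.3], 0.84)]
small_bottle [([232.7, 199.3], 0.66)]
top [[421.74851621616403, 0.0, 278.71259477077194], [0.0, 421.74851621616403, 206.0180809193877], [0.0, 0.0, 1.0]] [[-0.0044, -1.0, -0.0016, 0.0664], [-0.9913, 0.0046, -0.1319, 0.6472], [0.1319, 0.001, -0.9913, 0.9813], [0.0, 0.0, 0.0, 1.0]]
plunger_top [([260.7, 252.0], 0.65), ([266.7, 213.7], 0.19)]
pin_tip [([292.3, 243.9], 0.58)]
vent_top [([273.3, 213.4], 0.45)]
holder [([267.0, 214.0], 0.8)]
small_bottle [([202.1, 198.9], 0.49)]
0.6 [9.81731650e-01 1.90270772e-01 2.87773872e-05 2.02479127e-05] 0.0853017942644187
```

View pics/scene0.png

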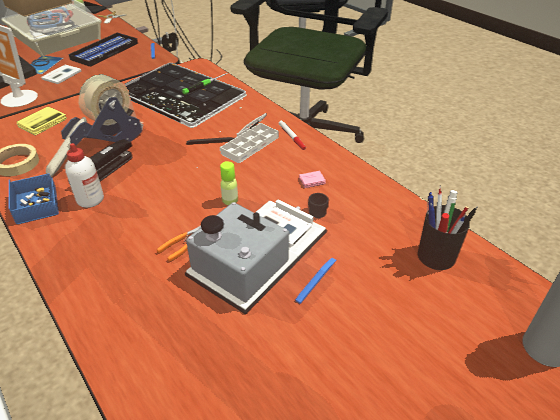

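View pics/top0.png

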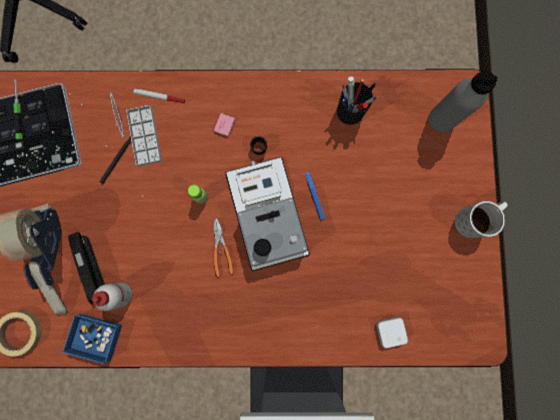

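```bash
cat > h.py <<'E'
from bench import *
import numpy as np
def tri(px):  # {cam:(u,v)} -> point, reprojection residuals px
    A=[];Ps={}
    for c,(u,v) in px.items():
        p=camera_params(c);M=p["K"]@np.array(p["camera_from_world"])[:3];Ps[c]=M
        A+=[u*M[2]-M[0],v*M[2]-M[1]]
    A=np.array(A);X=np.linalg.lstsq(A[:,:3],-A[:,3],rcond=None)[0]
    return X,{c:np.round((lambda q:q[:2]/q[2])(M@np.r_[X,1])-px[c],1) for c,M in Ps.items()}
def onz(c,uv,z):
    p=camera_params(c);T=np.array(p["camera_from_world"]);R=T[:3,:3]
    o=-R.T@T[:3,3];d=R.T@np.linalg.solve(p["K"],[*uv,1]);return o+d*(z-o[2])/d[2]
E
python3 - <<'E'
from h import *
S={"plunger_top":((214.4,222.6),(260.7,252.0),.13),"pin_tip":((242,248.3),(292.3,243.9),.105),"vent_top":((258.1,212.9),(273.3,213.4),.122),"holder":((257.4,253.3),(267,214),0)}
for n,(a,b,z) in S.items():
    print(n,*tri({"scene":a,"top":b}),onz("scene",a,z).round(4),onz("top",b,z).round(4))
E
```

```text
plunger_top [0.54136145 0.09990461 0.12806341] {'scene': array([-3.2,  0.4]), 'top': array([ 1.6, -3.1])} [0.5453 0.0955 0.13  ] [0.5346 0.1033 0.13  ]
pin_tip [0.55516956 0.03210581 0.11273823] {'scene': array([-1.2,  0.2]), 'top': array([ 0.6, -1.1])} [0.561  0.0377 0.105 ] [0.553  0.0332 0.105 ]
vent_top [0.62089552 0.07508504 0.12521062] {'scene': array([-0.4,  0.1]), 'top': array([ 0.2, -0.4])} [0.6236 0.0778 0.122 ] [0.6204 0.0756 0.122 ]
holder [0.63110821 0.09412861 0.00143079] {'scene': array([ 0.7, -0.1]), 'top': array([-0.4,  0.7])} [ 0.6305  0.0959 -0.    ] [0.633  0.0932 0.    ]
```

The scene picture shows the holder with its plunger knob at about (212,224), pin (244,252) and vent (258,220). In the top picture these are at about (262,247), (293,239) and (268,215). The holder's yaw is about +12°. Next I take a close wrist view.

Run:
```python
from h import *
import cv2
y=.2; q=[np.cos(y/2),np.sin(y/2),0,0]
move_ptp([.53,.07,.34],q); pause(.2)
for c in ("wrist","top"):
    im=read_camera(c); cv2.imwrite(f"pics/{c}1.png",im[:,:,::-1])
    for n,z in (("plunger_top",.13),("pin_tip",.105),("vent_top",.122),("holder",0),("small_bottle",0)):
        print(c,n,[(np.round(d["at"],1).tolist(),round(d["confidence"],2),onz(c,d["at"],z).round(4)) for d in tip_of(c,n)[:2]])
p=camera_params("wrist");T=np.array(p["camera_from_world"]);print((-T[:3,:3].T@T[:3,3]).round(3),T[2,:3].round(2))
print(read_time_s(),read_eef_pos(),read_ft_force())
```

```text
wrist plunger_top [([252.3, 175.2], 0.71, array([0.5437, 0.1024, 0.13  ]))]
wrist pin_tip [([318.4, 164.4], 0.41, array([0.5663, 0.0327, 0.105 ]))]
wrist vent_top [([292.2, 103.0], 0.48, array([0.6233, 0.076 , 0.122 ]))]
wrist holder [([276.7, 99.0], 0.59, array([0.6323, 0.095 , 0.    ])), ([251.9, 176.1], 0.57, array([0.5201, 0.11  , 0.    ]))]
wrist small_bottle [([152.6, 35.9], 0.95, array([0.6764, 0.27  , 0.    ]))]
top plunger_top [([265.1, 215.8], 0.23, array([0.6142, 0.0937, 0.13  ]))]
top pin_tip []
top vent_top []
top holder [([263.9, 212.3], 0.83, array([0.6374, 0.101 , 0.    ]))]
top small_bottle [([201.5, 198.9], 0.67, array([0.6724, 0.2594, 0.    ]))]
[0.6   0.085 0.463] [-0.28 -0.06 -0.96]
4.0083 [0.52998845 0.07001558 0.3400065 ] [ 0.99845836  0.20383696 -0.39057311]
```

View pics/wrist1.png

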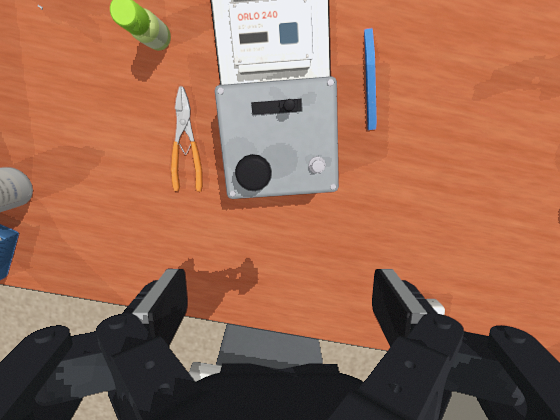

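The wrist picture shows the housing's top corners near (217,86), (335,78), (338,190) and (229,197). The knob is at (253,173), the pin at (318,164), and the vent stub at (291,103) with its slot running left toward the plunger's side. I fit the holder pose from these.

Run:
```python
from h import *
from scipy.optimize import least_squares
L=[((217,86),(10,68),.094),((335,78),(10,-68),.094),((338,190),(-120,-68),.094),((229,197),(-120,68),.094),((252.6,174),(-85,30),.13)]
W=[onz("wrist",p,z)[:2] for p,_,z in L]
def tf(s,l): c,n=np.cos(s[2]),np.sin(s[2]);return s[:2]+np.array([[c,-n],[n,c]])@(np.array(l)/1000)
r=least_squares(lambda s:np.ravel([tf(s,l)-w for w,(_,l,_) in zip(W,L)]),[.63,.095,.2])
print(r.x,(r.fun.reshape(-1,2)*1000).round(1))
s=r.x
for n,l in (("plunger",(-85,30)),("pin",(-85,-42)),("vent0",(-18,-15)),("vent1",(-18,15))): print(n,tf(s,l).round(4))
```

```text
[0.63574585 0.09559413 0.26608435] [[ 1.5  4.3]
 [ 4.  -2.8]
 [-2.4 -3. ]
 [-4.   2. ]
 [ 0.9 -0.6]]
plunger [0.5458 0.1022]
pin [0.5648 0.0327]
vent0 [0.6223 0.0764]
vent1 [0.6144 0.1053]
```

```bash
cat >> h.py <<'E'
yaw=.266; c0=np.array([.6357,.0956]); q=[np.cos(yaw/2),np.sin(yaw/2),0,0]
Rz=np.array([[np.cos(yaw),-np.sin(yaw)],[np.sin(yaw),np.cos(yaw)]])
W=lambda x,y,z: np.r_[c0+Rz@(np.array([x,y])/1000),z]
hf=lambda: np.r_[Rz.T@read_ft_force()[:2],read_ft_force()[2]]
E
python3 - <<'E'
from h import *
import cv2
move_gripper(0.0)
move_ptp(W(-18,-50,.20),q)
movel(W(-18,-50,.125),q,speed=.08); pause(.2)
b=hf(); print("base",b.round(2),read_eef_pos().round(4),read_finger_gap())
for y in np.arange(-42,-1,2.):
    movel(W(-18,y,.125),q,speed=.04); f=hf()-b; print(y,f.round(2))
    if y>-12 and f[1]<-4 : break
    if abs(f).max()>8: break
im=read_camera("wrist"); cv2.imwrite("pics/w2.png",im[:,:,::-1])
im=read_camera("scene"); cv2.imwrite("pics/s2.png",cv2.resize(im[170:310,160:340,::-1],None,fx=3,fy=3))
for c in ("wrist","scene"):
  read_camera(c); print([(d["confidence"],onz(c,d["at"],.122)) for d in tip_of(c,"vent_top")[:1]])
print(read_time_s())
E
```

```text
base [-0.13  0.51 -0.23] [0.6319 0.0427 0.1257] 4.560598093431777e-05
-42.0 [-0.43 -0.89  0.69]
-40.0 [-0.33 -0.95 -0.47]
-38.0 [-0.06 -0.01  0.31]
-36.0 [ 0.2  -0.52  0.08]
-34.0 [-0.39 -1.   -0.5 ]
-32.0 [ 0.43 -1.03 -0.26]
-30.0 [ 1.16 -1.93  0.6 ]
-28.0 [-0.48 -2.03  0.79]
-26.0 [-0.22 -1.4  -1.2 ]
-24.0 [-0.72 -1.47  0.01]
-22.0 [-0.   -1.08  0.58]
-20.0 [-0.58 -1.06  0.71]
-18.0 [ 0.03 -1.32 -1.09]
-16.0 [-0.53 -1.36 -0.66]
-14.0 [-0.22 -1.21 -0.09]
-12.0 [-0.76 -1.13  0.24]
-10.0 [-0.75 -0.92 -0.09]
-8.0 [-0.53 -1.93  0.1 ]
-6.0 [-0.43 -1.17 -0.69]
-4.0 [ 0.53 -1.81 -0.1 ]
-2.0 [ 0.52 -5.14  0.05]
[(0.61, array([0.61381288, 0.1075422 , 0.122     ]))]
[(0.4, array([0.61376491, 0.1025185 , 0.122     ]))]
12.45
```

View pics/w2.png

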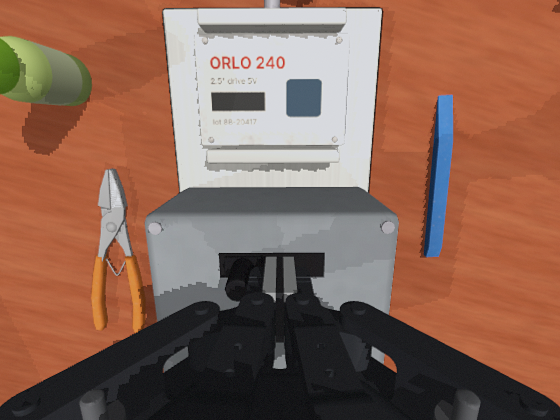

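The vent stub is at the left, closed end of the slot at about (238,275). The force rose to 5 N, which indicates the end stop. Next is the plunger: a slow first stroke to find the bottom.

Run:
```python
from h import *
import cv2
movel(W(-18,-15,.125),q,speed=.1)
movel(W(-18,-15,.19),q,speed=.15)
movel(W(-86,30,.19),q,speed=.15)
movel(W(-86,30,.155),q,speed=.1); pause(.15)
b=hf()
for z in np.arange(.149,.1315,-.0015):
    movel(W(-86,30,z),q,speed=.04); f=hf()-b; print(round(z,4),read_eef_pos()[2].round(4),f.round(2))
    if f[2]>16: break
movel(W(-86,30,.158),q,speed=.08);pause(.3)
for c in ("wrist","scene"):
  im=read_camera(c)
  print(c,[(n,d["confidence"],np.round(d["at"],1)) for n in ("vent_top","plunger_top","pin_tip","holder") for d in tip_of(c,n)[:1]])
cv2.imwrite("pics/s3.png",cv2.resize(im[170:310,160:340,::-1],None,fx=4,fy=4))
print(read_time_s())
```

```text
0.149 0.1492 [-0.26  0.7  -0.01]
0.1475 0.1481 [-0.48  0.54  4.79]
0.146 0.1467 [-0.96  0.41  4.86]
0.1445 0.1452 [-1.09  1.06  6.05]
0.143 0.1438 [-1.7   0.98  6.2 ]
0.1415 0.1423 [-2.26 -0.15  5.98]
0.14 0.1409 [-1.5  -0.37  6.52]
0.1385 0.1395 [-2.59  1.3   6.81]
0.137 0.1381 [-1.87  0.74  7.29]
0.1355 0.1367 [-2.22  0.48  8.14]
0.134 0.1356 [-3.5   0.5   9.49]
0.1325 0.1356 [-6.49  0.24 17.34]
wrist [('vent_top', 0.7, array([308.9, 132.6])), ('plunger_top', 0.71, array([275.1, 265.1])), ('pin_tip', 0.67, array([398.6, 248.9])), ('holder', 0.63, array([314.8, 106.4]))]
scene [('vent_top', 0.4, array([244.2, 206.4])), ('pin_tip', 0.63, array([240.5, 245.4]))]
18.975
```

View pics/s3.png

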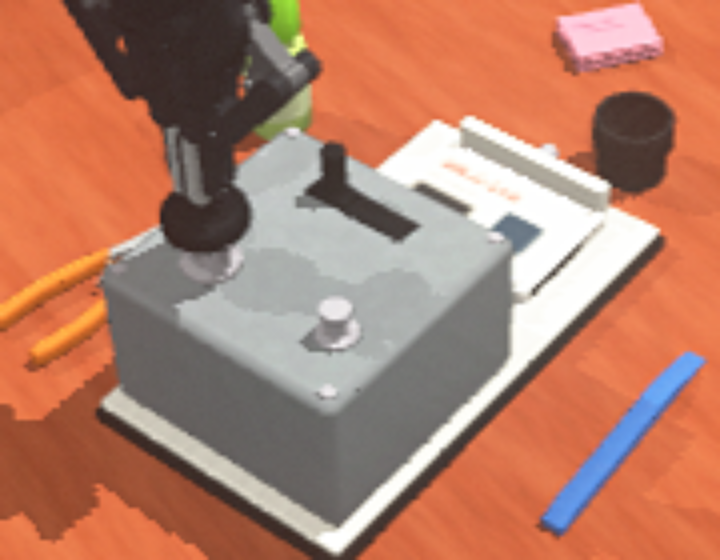

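The vent is closed at the slot's end near (333,165) in the crop. The pin has risen to about (335,310), and the stroke bottoms at z = 0.1356. I now do the remaining strokes.

Run:
```python
from h import *
import cv2
M=camera_params("scene")
for k in range(4):
    movel(W(-86,30,.1328),q,speed=.05); pause(.1); z=read_eef_pos()[2]; f=read_ft_force()
    movel(W(-86,30,.156),q,speed=.08); pause(.35)
    read_camera("scene"); print(k,z.round(4),f.round(1),[(d["confidence"],np.round(d["at"],1)) for d in tip_of("scene","pin_tip")[:1]],read_time_s())
# expected pin tip pixel for each joint value
P=M["K"]@np.array(M["camera_from_world"])[:3]
for h in (0,.01,.02,.03,.04): 
    u=P@np.r_[W(-85,-42,.101+h),1]; print(h,(u[:2]/u[2]).round(1))
movel(W(-86,30,.22),q,speed=.15)
im=read_camera("scene")
cv2.imwrite("pics/s4.png",cv2.resize(im[170:310,160:340,::-1],None,fx=4,fy=4))
print(read_time_s())
```

```text
0 0.1356 [-3.6 -1.  17.2] [(0.59, array([241. , 239.6]))] 20.6167
1 0.1356 [-5.  -0.5 15.3] [(0.54, array([244.6, 237.3]))] 22.225
2 0.1356 [-4.7 -2.8 16.7] [(0.64, array([241.3, 231.2]))] 23.8333
3 0.1356 [-5.2 -1.3 15.6] [(0.59, array([240.3, 231.8]))] 25.4417
0 [245.6 250.7]
0.01 [245.4 246.5]
0.02 [245.1 242.2]
0.03 [244.8 237.9]
0.04 [244.5 233.5]
26.0667
```

View pics/s4.png

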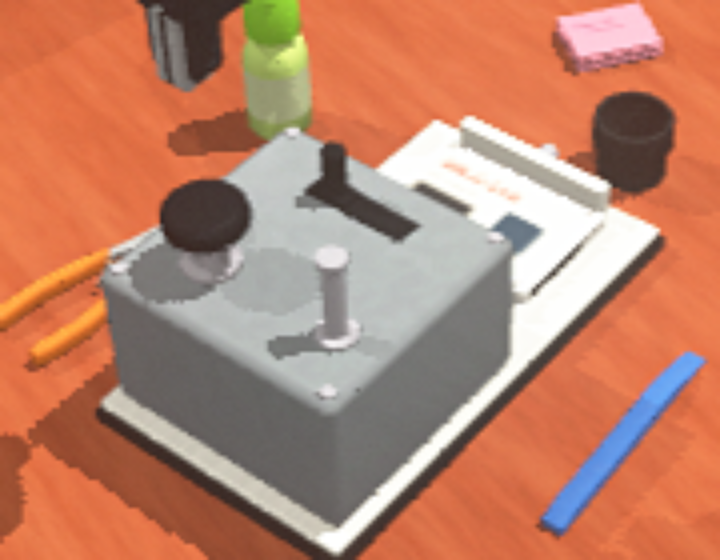

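The pin's tip, at crop (332,255), is at scene row ≈ 233, where a fully raised pin should be, and the last stroke did not raise it further. The plunger is up, the vent is closed, the holder has not moved and the hand is clear.

```bash
python3 -c "
from bench import *
print(sign_off())"
```

```text
the job is handed in; nothing more can be done
None
```

I closed the vent, pumped the plunger five full strokes until the pin stood fully out, and handed the job in at about 26 s with the plunger up and the hand clear; sign-off returned no verdict.

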